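Hold an angle bracket home in the locating nest

ROBOT

A 7-joint arm with a two-finger parallel gripper is mounted at the origin on the work surface. World frame = base frame: x ahead of the robot, y to its left, z up, the work surface at z = 0. Lengths are in m, angles in rad, forces in N, time in s.
With the tool pointing down it reaches from about 0.425 to 0.875 m from the base axis. Payload 8.4 kg.
Tool frame: the origin (TCP) lies on the centre line of the jaws, within the pads' length; the fingertips stand 11 mm ahead of it and the grasp point (between the pads) lies 8 mm behind it; z points along the fingers, y is the line along which they close (so a half turn about z gives the same grasp; the last joint's range is limited). The gripper opens to 85 mm and grips with 20 to 120 N. Pads are 22 mm wide; open, the fingers measure 114 mm over their backs; the gripper's body (76 mm by 85 mm) begins 54 mm behind the grasp point. The pads swing forward as they close: fully open they stand 13 mm farther back than shut.
Start: joints at [-1.383, 0.333, 0.04, 1.465, -0.013, 1.343, -0.059], TCP at [0.184, 0.623, 0.242] pointing down, gripper open.
Joint ranges: [-2.58, 2.58], [-0.38, 2.09], [-1.3, 1.39], [0.25, 2.4], [-1.5, 4.64], [0.08, 2.09], [-2.65, 2.65]. Speed limits (rad/s): [2.22, 2.22, 2.79, 2.79, 3.14, 3.14, 3.14].

INTERFACE

Orientations are given as a 3x3 rotation matrix whose columns are the frame's x, y, z axes.
In Python, from plant import * gives the robot as it stands. The module is installed in compiled form; this text tells all that it offers.
- The arm moves only by the tool jog_arm, never from a script. Its argument "steps" is a list of rows, each a list of 4 numbers: the shift along the tool's x, y, z in mm, then the turn about the tool's z in rad. A call has exactly 10 rows; each row shifts and turns the commanded pose from where the row before left it, along the tool's axes as they then stand; what a row does not reach is not made up. A row lasts 1/10 s, in which the tool goes at most 50 mm and 8.59 degrees, less where a joint would pass 70% of its speed; a pose out of reach is approached as far as the arm can. A call is refused whole if a number of a shift passes 50 or a number of a turn 0.15, either way. A call with a gripper value outside its range is refused whole. "grip" is the closure in counts, from 0 (fully open) to 255 (shut), set as the call begins (left out, the last holds). The fingers move at their own pace and stop on an object; "force" is the grip in N (left out, the last holds). Time passes only in rows, so rows that do not move let the fingers close, or fill a call up. It gives the time, the measured TCP pose, the force, the opening and the grip force at its end, in the units of the state.
- get_state(): the state, without advancing time (a new reading comes with each control period).
- capture(name): name is "side" or "top" or "wrist"; returns the picture (480x640x3 uint8, red, green, blue); there is no depth.
- camera_model(name): a dict with "fx", "fy", "cx", "cy" (pixels), "extrinsics" (4x4, takes a point from camera to world coordinates). Camera axes: x right, y up, looking along -z (the intrinsics and any distortion apply to the point x, -y, -z); pixel columns grow to the right and rows downward; lengths in m; the calibration is good to about 2 mm. A picture is of the moment at which its call begins: read the wrist's pose just before it. camera_model takes no time and is no camera call; for the wrist camera it gives the pose at the moment of the call.
- hand_in(): hands the job in; it is judged then, once.
The state is a dict: "time_s": time; "joints": joint angles; "qd": joint speeds; "tau": joint torques, N m; "tool_pos": TCP position; "ee_rot": TCP orientation; "wrist_force": force on the tool from outside, world axes, zero at the start; "wrist_torque": the same for the moment, N m; "grip_width": opening from 0.0 (shut) to 1.0 (fully open); "gripper_force": force on a finger pad.
Only numpy, scipy, OpenCV 4.12 (cv2) and the standard library are available. Lean on these libraries where they do the work, as an engineer would, in place of code of your own. Each camera call takes 0.05 s, during which the arm holds its last target. There are 200 camera calls.

TASK

Pick up the aluminium angle bracket and set it on its foot on the locating nest's dark base plate, its upright wall away from the long fence and the foot's long free edge facing that fence. Push it square and fully home into the corner, against the long fence and the end stop at once, and finish still holding it, pressed firmly against both. Leave the other things on the bench alone.

Things in the scene. Friction and masses are not known exactly. Their poses are not given: they have to be found in the camera images.
- bracket: loose, lightly oiled aluminium angle bracket, 0.24-0.45 kg, on its foot on the bench, yaw within 0.6 rad of the world's. Origin: centre of the underside, z up. Foot 70 (x) x 80 (y) x 15 mm thick: free edge at x=+35 mm, ends at y=+-40. Upright wall along the -x edge: x=-35 to -23 (12 mm thick), as long as the foot, top 60 mm above the underside. Natural grip: the wall, from above.
- bracket_wall (a point): middle of the top edge of the bracket's upright wall: (-29, 0, 60) mm in the bracket's frame
- nest: fixed locating nest: dark steel base plate 200 x 200 x 20 mm with two rigid fences, lightly oiled (friction about 0.3). Origin: centre of the plate's underside, at bench height, z up; yaw within 0.4 rad of the world's. Nest and bracket lie left and right of the robot, either way round. Bracket home: axes along the nest's (same directions), origin at (25, 20, 20) mm in the nest's frame.
- nest_corner (a point): where the planes of the fences' working faces meet at the plate's upper face: (60, 60, 20) mm in the nest's frame. The bracket belongs on its -x, -y side. The fences leave a small open gap at this corner.
- long_fence: the long fence, part of the nest: steel bar 120 mm long (nest's y), 18 mm thick, 22 mm high, on the plate. Origin: middle of the lower edge of its working face, which looks to the nest's -x; at (60, -10, 20) mm in the nest's frame, same axes.
- end_stop: the shorter end stop, part of the nest: steel bar 70 mm long (nest's x), 18 mm thick, 22 mm high, on the plate. Origin: middle of the lower edge of its working face, which looks to the nest's -y; at (18, 60, 20) mm in the nest's frame, same axes. The bracket's +y end bears on it.
- screwdriver: black-handled screwdriver lying on the bench; origin on its underside, long axis x. Leave it alone.
- plug_gauge: steel plug gauge standing upright, 38 mm diameter, 62 mm high; origin at the centre of its underside. Leave it alone.
- bearing: flat steel ring, 52 mm diameter, 15 mm high; origin at the centre of its underside. Leave it alone.
- bit_tray: grey open tray with dividers, 100 x 120 x 30 mm; origin at the centre of its underside. Leave it alone.
Mind the look-alikes: they are no part of the job. Of the things that look like the bracket, the largest one is meant.

How it is judged:
On the way:
1. the bracket has been set flat on its foot on the nest's base plate (angle between bracket's own z axis and vertical below 0.04 rad and z of bracket in the frame of nest between 0.0175 and 0.0225 m and x of bracket in the frame of nest between -0.09 and 0.09 m and y of bracket in the frame of nest between -0.09 and 0.09 m), for 0.1 s.
At the end, for the whole second after the job is handed in: Bracket flat on the base plate (height within 2.5 mm, tilt under 0.04 rad), square within 0.03 rad, wall away from the long fence, within 3 mm of home, at rest, held by the fingers so that it presses on the long fence and on the end stop with over 2 N each throughout the last second (angle between bracket's own z axis and vertical below 0.04 rad and z of bracket in the frame of nest between 0.0175 and 0.0225 m and contact force between bracket and long_fence above 2 N and contact force between bracket and end_stop above 2 N and contact force between the fingers and bracket above 1 N and x of bracket_wall in the frame of nest between -0.007 and -0.001 m and y of bracket_wall in the frame of nest between 0.017 and 0.023 m and x of bracket in the frame of nest between 0.022 and 0.028 m and angle between the x axis of bracket and the x axis of nest, either way round below 0.03 rad and linear speed of bracket below 0.01 m/s); the arm keeps its last pose, push and grip.
It fails at once if the screwdriver is moved by more than 20 mm (distance of screwdriver from where it was at the start of the episode above 0.02 m).
It fails at once if the plug gauge is moved by more than 20 mm (distance of plug_gauge from where it was at the start of the episode above 0.02 m).
It fails at once if the bearing is moved by more than 20 mm (distance of bearing from where it was at the start of the episode above 0.02 m).
It fails at once if the bit tray is moved by more than 20 mm (distance of bit_tray from where it was at the start of the episode above 0.02 m).
It also fails if it takes over 58 s, if anything falls off the work surface, if the arm or the gripper's body presses on something with over 40 N, if the wrist force passes 120 N, or if a joint passes its speed limit or range.

## Working session

There is one attempt and no reset: what is moved stays moved. The work goes in short steps, Python scripts to look and compute and a tool call to move; the robot and the scene stay as the last step left them, time stands still between calls to the robot, and variables do not carry over. Pictures are saved under pics/ and viewed, at most 10 in all, crops included, and the job is handed in when it is done.

Besides the shell and the picture viewer there is one more tool, called after ">>>" in YAML: its name, and indented under it one key for each argument. jog_arm: Moves the arm, as the interface text tells. Its arguments: {"type":"object","properties":{"steps":{"type":"array","items":{"type":"array","items":{"type":"number"}}},"grip":{"type":"number"},"force":{"type":"number"}},"required":["steps"]}

```bash
mkdir -p pics; cat > h.py <<'E'
from plant import *
import numpy as np, cv2
def save(n,f):
    m=camera_model(n); im=capture(n); cv2.imwrite('pics/'+f+'.png',im[:,:,::-1]); np.save('pics/'+f+'.npy',m['extrinsics']); return im,m
def ray(m,u,v,z,E=None):
    E=np.array(m['extrinsics']) if E is None else E
    d=E[:3,:3]@np.array([(u-m['cx'])/m['fx'],-(v-m['cy'])/m['fy'],-1]); o=E[:3,3]
    return o+d*(z-o[2])/d[2]
def proj(m,p,E=None):
    E=np.array(m['extrinsics']) if E is None else E
    c=E[:3,:3].T@(np.array(p)-E[:3,3]); return np.array([m['cx']+m['fx']*c[0]/-c[2], m['cy']-m['fy']*c[1]/-c[2]])
E
python3 - <<'E'
from h import *
for n in ['top','side']:
    im,m=save(n,n+'0'); print(n,{k:(np.round(v,3).tolist()) for k,v in m.items()})
s=get_state(); print(s['tool_pos'],np.round(s['ee_rot'],3).tolist(),s['grip_width'])
E
```

```text
top {'fx': 506.312, 'fy': 506.312, 'cx': 320.466, 'cy': 241.985, 'extrinsics': [[-0.02, 0.987, -0.162, 0.323], [-1.0, -0.021, 0.001, 0.007], [-0.003, 0.162, 0.987, 1.44], [0.0, 0.0, 0.0, 1.0]]}
side {'fx': 477.751, 'fy': 477.751, 'cx': 320.872, 'cy': 238.709, 'extrinsics': [[0.749, 0.348, -0.564, -0.056], [-0.662, 0.422, -0.619, -0.699], [0.022, 0.837, 0.547, 0.667], [0.0, 0.0, 0.0, 1.0]]}
[0.18376668 0.62307741 0.24150671] [[-0.959, 0.283, -0.0], [0.283, 0.959, -0.001], [-0.0, -0.001, -1.0]] 1.0033773477226036
```

View pics/top0.png

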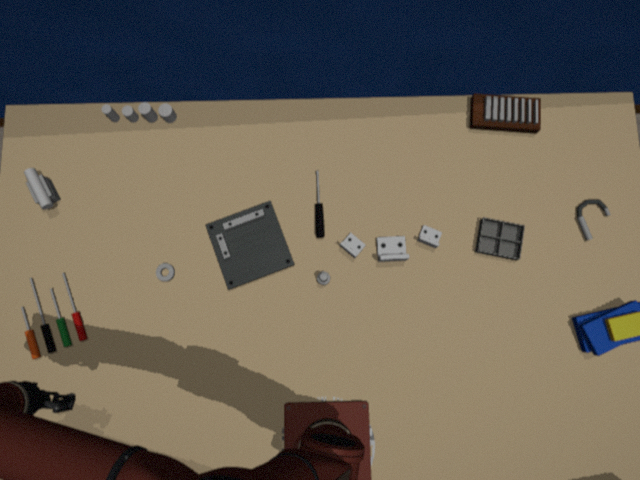

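The image shows three bracket-like parts at (352,245), (392,248) and (430,236). The middle one is clearly the largest, so it fits. The nest is at (250,245), with its long fence at (243,220) and end stop at (222,245). I'll confirm with enlarged crops.

```bash
python3 - <<'E'
from h import *
a=cv2.imread('pics/top0.png')
L=cv2.resize(a[195:295,200:300],(400,400),interpolation=cv2.INTER_CUBIC)
R=cv2.resize(a[215:265,335:385+65],None,fx=6.9,fy=6.9,interpolation=cv2.INTER_CUBIC)
R=cv2.resize(a[200:290,360:450-0],(400,400),interpolation=cv2.INTER_CUBIC)
cv2.imwrite('pics/c1.png',cv2.convertScaleAbs(np.hstack([L,R]),alpha=1.4))
E
```

```text
(no output)
```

View pics/c1.png

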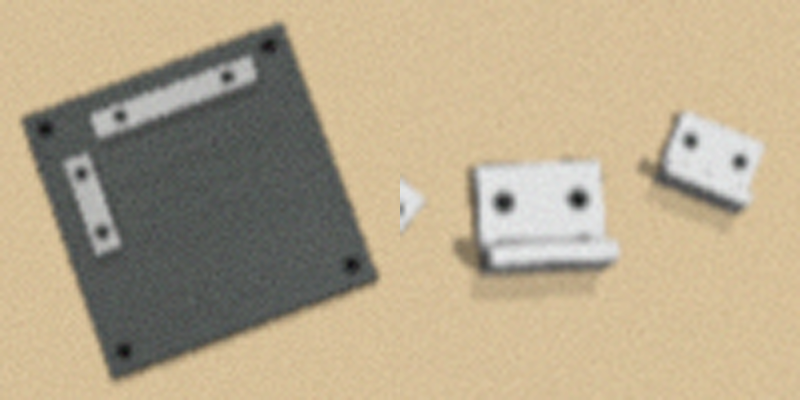

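View pics/side0.png

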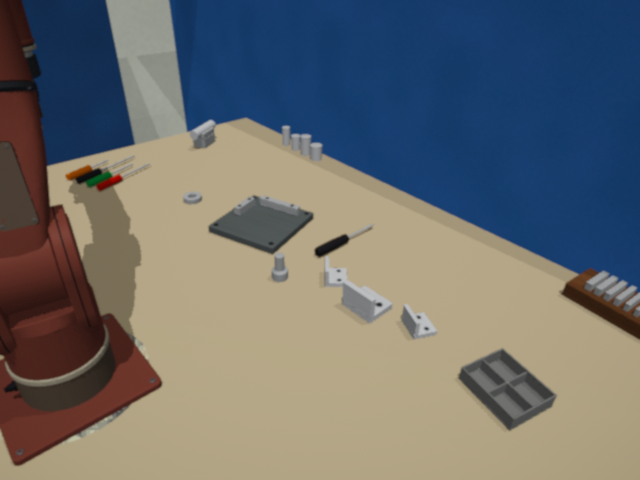

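The crop confirms it: the large bracket has its foot's far corners at crop (475,168) and (600,160), and its wall top edge runs (489,254)–(616,251). The neighbours are about 60% of its size. Next, fit the nest and bracket poses.

```bash
cat > fit.py <<'E'
from h import *
from scipy.optimize import least_squares
def fit(m,model,px,x0,E=None):
    model=np.array(model,float)/1000; px=np.array(px,float)
    def w(q): c,s=np.cos(q[2]),np.sin(q[2]); return np.c_[q[0]+c*model[:,0]-s*model[:,1],q[1]+s*model[:,0]+c*model[:,1],model[:,2]]
    f=lambda q:(np.array([proj(m,p,E) for p in w(q)])-px).ravel()
    r=least_squares(f,x0); return r.x,r.fun.reshape(-1,2)
E
python3 - <<'E'
from fit import *
m=camera_model('top')
nm=[(100,100,20),(100,-100,20),(-100,-100,20),(-100,100,20),(78,50,42),(78,-70,42),(60,-70,42),(53,78,42),(53,60,42),(-17,60,42),(-17,78,42)]
npx=np.array([(22,118),(284,23),(377,276),(112,376),(90,113),(248,56),(258,76),(65,158),(88,153),(120,245),(98,255)])/4+[200,195]
q,r=fit(m,nm,npx,[.55,.15,.3]); print('nest',q,np.abs(r).max(0),np.round(r,1).tolist())
bm=[(35,40,15),(35,-40,15),(-23,40,60),(-23,-40,60),(-35,40,60),(-35,-40,60)]
bpx=np.array([(75,168),(200,160),(89,244),(217,240),(90,265),(216,261)])/4.444+[360,200]
q,r=fit(m,bm,bpx,[.55,-.15,0]); print('brk',q,np.round(r,1).tolist())
for n,u,v,z in [('gauge',323,274,.062),('scrtip',317,171,0.01),('scrhandle',320,236,.02),('small',352,245,0.01),('small2',430,236,0.01)]: print(n,ray(m,u,v,z))
E
```

```text
nest [0.55361068 0.20742398 0.34281304] [0.59511617 0.86777454] [[-0.5, -0.4], [-0.3, -0.9], [0.6, 0.3], [-0.1, 0.6], [0.0, 0.3], [0.6, -0.3], [0.2, 0.5], [-0.3, 0.7], [0.0, -0.3], [0.2, -0.2], [-0.4, -0.4]]
brk [ 0.53219035 -0.19599579  0.01768999] [[-0.0, -0.5], [-0.2, 0.2], [-0.2, 0.4], [0.0, 0.2], [-0.2, -0.0], [0.5, -0.2]]
gauge [0.45988391 0.00085361 0.062     ]
scrtip [0.76801745 0.01177246 0.01      ]
scrhandle [0.57276001 0.00690467 0.02      ]
small [ 0.54649156 -0.08403601  0.01      ]
small2 [ 0.56793939 -0.30831244  0.01      ]
```

>>> jog_arm:
  steps:
    - [0,0,0,0.127]
    - [0,0,0,0.127]
    - [0,0,0,0.127]
    - [0,0,0,0.127]
    - [0,0,0,0.127]
    - [0,0,0,0.127]
    - [0,0,0,0.127]
    - [0,0,0,0.127]
    - [0,0,0,0.127]
    - [0,0,0,0.123]
  grip: 0

```text
time_s: 1.1
tool_pos: [0.1838, 0.6232, 0.2418]
ee_rot: [[-0.013, 1.0, -0.0], [1.0, 0.013, -0.001], [-0.001, -0.0, -1.0]]
wrist_force: [0.3, 0.2, -0.4]
grip_width: 1.0
gripper_force: 0.0
```

>>> jog_arm:
  steps:
    - [-32,32,0,0]
    - [-32,32,0,0]
    - [-32,32,0,0]
    - [-32,32,0,0]
    - [-32,32,0,0]
    - [-32,32,0,0]
    - [-32,32,0,0]
    - [-32,32,0,0]
    - [-32,32,0,0]
    - [-32,32,0,0]

```text
time_s: 2.1
tool_pos: [0.5105, 0.3077, 0.2421]
ee_rot: [[-0.018, 1.0, -0.0], [1.0, 0.018, -0.0], [-0.0, -0.0, -1.0]]
wrist_force: [0.2, 1.0, -0.1]
grip_width: 1.001
gripper_force: 0.0
```

>>> jog_arm:
  steps:
    - [-50,0,0,0]
    - [-50,0,0,0]
    - [-50,0,0,0]
    - [-50,0,0,0]
    - [-50,0,0,0]
    - [-50,0,0,0]
    - [-50,0,0,0]
    - [-50,0,0,0]
    - [-50,0,0,0]
    - [-40,0,0,0]

```text
time_s: 3.1
tool_pos: [0.5176, -0.1837, 0.2425]
ee_rot: [[-0.016, 1.0, 0.0], [1.0, 0.016, -0.0], [-0.0, 0.0, -1.0]]
wrist_force: [0.6, 0.7, 0.7]
grip_width: 0.999
gripper_force: 0.0
```

```bash
cat > to.py <<'E'
from h import *
def to(x,y,z,a):
    s=get_state(); R=np.array(s['ee_rot']); d=R.T@(np.array([x,y,z])-s['tool_pos'])*1000
    cur=np.arctan2(R[1,1],R[0,1]); t=-(a-cur)
    print('t',round(s['time_s'],2),'pos',np.round(s['tool_pos'],4),'yaw',round(cur,4),'tilt',np.round(R[:2,2],4),'move mm',np.round(d,1),'turn',round(t,4),'F',np.round(s['wrist_force'],1),'w',round(s['grip_width'],3),'gf',round(s['gripper_force'],1),'q',np.round(s['joints'],2))
E
python3 - <<'E'
from to import *
to(.503,-.1965,.12,.018)
im,m=save('wrist','w1'); print(m['fx'],m['cx'],m['cy'])
E
```

```text
t 3.1 pos [ 0.5176 -0.1837  0.2425] yaw 0.0164 tilt [ 0.0004 -0.0002] move mm [-12.5 -14.9 122.5] turn -0.0016 F [0.6 0.7 0.7] w 0.999 gf 0.0 q [-0.5   0.15  0.85  1.75 -0.12  1.3   0.39]
370.4820820619203 318.8334406162678 237.4242889333547
```

View pics/w1.png

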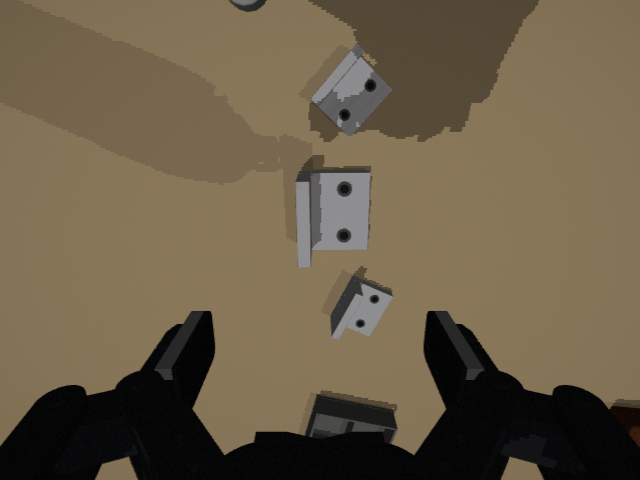

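The wrist view shows the bracket at (335,215). Its wall top corners are (296,181), (310,181), (299,267) and (311,266), and its foot edge corners are (371,171) and (368,250).

```bash
python3 - <<'E'
from fit import *
from to import to
m=camera_model('wrist'); E=np.load('pics/w1.npy')
bm=[(35,40,15),(35,-40,15),(-35,40,60),(-35,-40,60),(-23,40,60),(-23,-40,60)]
q,r=fit(m,bm,[(371,171),(368,250),(296,181),(299,267),(310,181),(311,266)],[.53,-.2,0],E); print(q,np.round(r,1).tolist())
c,s=np.cos(q[2]),np.sin(q[2]); x,y=q[0]-.029*c,q[1]-.029*s; print(x,y); to(x,y,.036,q[2])
E
```

```text
[ 0.53354236 -0.19554481  0.02319287] [[0.1, 0.7], [0.1, -0.9], [-0.1, -0.3], [-0.6, 0.0], [0.0, -0.4], [0.4, 0.9]]
0.5045501548327997 -0.19621734675584593
t 3.15 pos [ 0.5165 -0.1903  0.2428] yaw 0.0104 tilt [ 0.0008 -0.0033] move mm [ -5.1 -12.2 206.8] turn -0.0128 F [-2.8 -3.   1.2] w 0.999 gf 0.0 q [-0.5   0.16  0.86  1.74 -0.12  1.29  0.4 ]
```

>>> jog_arm:
  steps:
    - [-5,-6,20,0]
    - [-5,-7,20,0]
    - [0,0,20,0]
    - [0,0,20,0]
    - [0,0,20,0]
    - [0,0,10,0]
    - [0,0,0,0]
    - [0,0,0,0]
    - [0,0,0,0]
    - [0,0,0,0]

```text
time_s: 4.15
tool_pos: [0.5061, -0.1911, 0.1332]
ee_rot: [[-0.018, 1.0, 0.001], [1.0, 0.018, -0.0], [-0.0, 0.001, -1.0]]
wrist_force: [0.2, 0.3, -0.5]
grip_width: 0.998
gripper_force: 0.0
```

```bash
python3 - <<'E'
from to import *
to(.504,-.1962,.036,.02)
E
```

```text
t 4.15 pos [ 0.5061 -0.1911  0.1332] yaw 0.018 tilt [ 0.0014 -0.    ] move mm [-5.1 -2.3 97.2] turn -0.002 F [ 0.2  0.3 -0.5] w 0.998 gf 0.0 q [-0.44  0.25  0.83  1.9  -0.21  1.08  0.49]
```

>>> jog_arm:
  steps:
    - [-3,-1,15,0]
    - [-2,-1,15,0]
    - [0,0,15,0]
    - [0,0,15,0]
    - [0,0,15,0]
    - [0,0,12,0]
    - [0,0,10,0]
    - [0,0,0,0]
    - [0,0,0,0]
    - [0,0,0,0]

```text
time_s: 5.15
tool_pos: [0.5041, -0.1962, 0.0359]
ee_rot: [[-0.018, 1.0, 0.001], [1.0, 0.018, -0.0], [-0.0, 0.001, -1.0]]
wrist_force: [0.2, 0.0, 0.0]
grip_width: 0.999
gripper_force: 0.0
```

>>> jog_arm:
  steps:
    - [0,0,0,0]
    - [0,0,0,0]
    - [0,0,0,0]
    - [0,0,0,0]
    - [0,0,0,0]
    - [0,0,0,0]
    - [0,0,0,0]
    - [0,0,0,0]
    - [0,0,0,0]
    - [0,0,0,0]
  grip: 255
  force: 60

```text
time_s: 6.15
tool_pos: [0.5039, -0.196, 0.0355]
ee_rot: [[-0.018, 1.0, 0.0], [1.0, 0.018, -0.0], [-0.0, 0.0, -1.0]]
wrist_force: [0.5, 0.5, 3.4]
grip_width: 0.133
gripper_force: 59.3
```

```bash
python3 - <<'E'
from to import *
to(.504,-.1962,.036,.02)
E
```

```text
t 6.15 pos [ 0.5039 -0.196   0.0355] yaw 0.018 tilt [ 0.0004 -0.0001] move mm [-0.2  0.1 -0.5] turn -0.002 F [0.5 0.5 3.4] w 0.133 gf 59.3 q [-0.35  0.4   0.76  1.98 -0.35  0.9   0.61]
```

>>> jog_arm:
  steps:
    - [0,0,-10,0]
    - [0,0,-15,0]
    - [0,0,-20,-0.04]
    - [0,0,-20,-0.04]
    - [0,0,-20,-0.04]
    - [0,0,-15,-0.04]
    - [0,0,-10,-0.04]
    - [0,0,0,-0.04]
    - [0,0,0,-0.04]
    - [0,0,0,-0.045]

```text
time_s: 7.15
tool_pos: [0.5033, -0.1958, 0.1454]
ee_rot: [[-0.339, 0.941, -0.001], [0.941, 0.339, 0.0], [0.0, -0.001, -1.0]]
wrist_force: [-0.1, 0.4, -3.4]
grip_width: 0.138
gripper_force: 58.7
```

```bash
cat > nest.py <<'E'
from to import *
N=[.5536,.2074,.3428]
def bn(bx,by,h,N=N,dg=0):
    c,s=np.cos(N[2]),np.sin(N[2]); x=(bx-29)/1e3; y=(by+dg)/1e3
    to(N[0]+c*x-s*y,N[1]+s*x+c*y,.0355+h,N[2])
E
python3 -c "
from nest import *
bn(10,5,.110)"
```

```text
t 7.15 pos [ 0.5033 -0.1958  0.1454] yaw 0.3457 tilt [-0.0006  0.0002] move mm [ 3.674e+02  1.650e+02 -1.000e-01] turn 0.0029 F [-0.1  0.4 -3.4] w 0.138 gf 58.7 q [-0.4   0.23  0.78  1.89 -0.18  1.1   0.8 ]
```

>>> jog_arm:
  steps:
    - [15,7,0,0]
    - [35,16,0,0]
    - [45,20,0,0]
    - [45,20,0,0]
    - [45,20,0,0]
    - [45,20,0,0]
    - [45,20,0,0]
    - [45,20,0,0]
    - [32,15,0,0]
    - [15,7,0,0]

```text
time_s: 8.15
tool_pos: [0.5347, 0.2096, 0.145]
ee_rot: [[-0.342, 0.94, -0.001], [0.94, 0.342, 0.0], [0.001, -0.001, -1.0]]
wrist_force: [-0.1, -0.3, -2.8]
grip_width: 0.13
gripper_force: 58.7
```

>>> jog_arm:
  steps:
    - [0,0,5,0]
    - [0,0,10,0]
    - [0,0,15,0]
    - [0,0,15,0]
    - [0,0,0,0]
    - [0,0,0,0]
    - [0,0,0,0]
    - [0,0,0,0]
    - [0,0,0,0]
    - [0,0,0,0]

```text
time_s: 9.15
tool_pos: [0.5357, 0.2053, 0.1006]
ee_rot: [[-0.336, 0.942, 0.0], [0.942, 0.336, 0.0], [0.0, 0.0, -1.0]]
wrist_force: [0.1, 0.5, -4.6]
grip_width: 0.13
gripper_force: 58.7
```

```bash
python3 -c "
from nest import *
bn(10,5,.03)
save('wrist','w2');save('side','s2');im,m=save('top','t2');bn(10,5,.03)
cv2.imwrite('pics/c2.png',cv2.convertScaleAbs(cv2.resize(im[195:295,200:300,::-1],(600,600),interpolation=cv2.INTER_CUBIC),alpha=1.4))
"
```

```text
t 9.15 pos [0.5357 0.2053 0.1006] yaw 0.3431 tilt [0.0004 0.0003] move mm [ 1.  -1.5 35.1] turn 0.0003 F [ 0.1  0.5 -4.6] w 0.13 gf 58.7 q [-0.89  0.32  0.53  1.84 -0.19  1.03  0.06]
t 9.3 pos [0.5356 0.2052 0.1004] yaw 0.3431 tilt [0.0001 0.0001] move mm [ 1.  -1.4 34.9] turn 0.0003 F [ 0.1 -0.3 -3.9] w 0.133 gf 58.7 q [-0.89  0.32  0.53  1.84 -0.19  1.03  0.06]
```

View pics/w2.png

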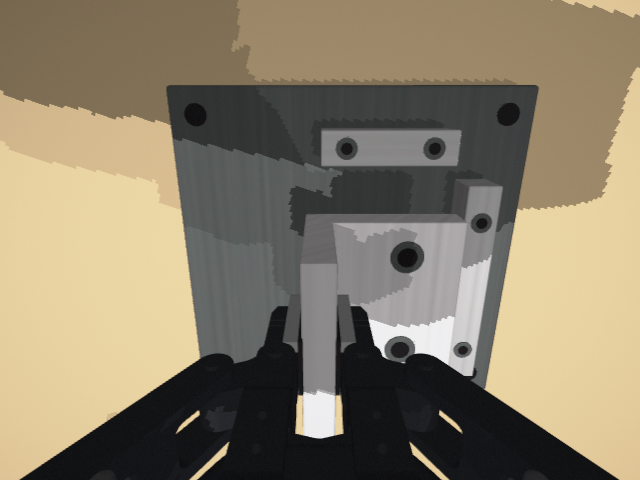

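The wrist view shows the bracket above the plate, inside both fences. The end stop top is (321–459, 130–166), the plate's far corners are (167,86) and (538,86), the wall top end is (301–338,264), and the foot corner is near (466,222). I'll refit both.

```bash
python3 -c "
from nest import *
from fit import fit
m=camera_model('wrist');E=np.load('pics/w2.npy')
nm=[(-100,100,20),(100,100,20),(-17,78,42),(53,78,42),(-17,60,42),(53,60,42),(78,50,42)]
q,r=fit(m,nm,[(167,86),(538,86),(321,130),(459,129),(321,166),(459,166),(502,186)],N,E);print(q,np.round(r,1).tolist())
s=get_state();h=(s['tool_pos'][2]-.0355)*1e3
b,r=fit(m,[(-35,40,60+h),(-23,40,60+h),(35,40,15+h)],[(301,264),(338,264),(466,222)],[.56,.21,.34],E);print(b,np.round(r,1).tolist())
for n in (N,q):
  c,sn=np.cos(n[2]),np.sin(n[2]);R=np.array([[c,sn],[-sn,c]]);print('b in nest',R@(b[:2]-n[:2])*1e3,'tcp in nest',R@(s['tool_pos'][:2]-n[:2])*1e3,b[2]-n[2])
"
```

```text
[0.55350979 0.20874889 0.34323331] [[-3.5, -0.8], [2.4, -1.3], [-0.9, 0.3], [2.9, 1.1], [-0.9, 1.0], [-1.5, 0.8], [1.3, 0.2]]
[0.56350059 0.21430222 0.34435404] [[-1.3, 0.1], [-0.1, -0.0], [2.0, 0.3]]
b in nest [11.64456161  3.17278961] tcp in nest [-17.64940692   4.00530825] 0.0015540449922361588
b in nest [11.27693274  1.86717069] tcp in nest [-18.01667231   2.7123826 ] 0.0011207357463674517
```

>>> jog_arm:
  steps:
    - [0,0,10,0]
    - [0,0,10,0]
    - [0,0,10,0]
    - [0,0,6,0]
    - [0,0,4,0]
    - [0,0,2,0]
    - [0,0,1,0]
    - [0,0,1,0]
    - [0,0,1,0]
    - [0,0,0,0]

```text
time_s: 10.3
tool_pos: [0.5358, 0.2052, 0.0555]
ee_rot: [[-0.336, 0.942, 0.0], [0.942, 0.336, 0.0], [0.0, 0.0, -1.0]]
wrist_force: [-0.3, 0.2, -3.0]
grip_width: 0.133
gripper_force: 58.8
```

```bash
python3 -c "
from nest import *
bn(25,20,.02)"
```

```text
t 10.3 pos [0.5358 0.2052 0.0555] yaw 0.3429 tilt [0.0004 0.0002] move mm [16.1 13.5  0. ] turn 0.0001 F [-0.3  0.2 -3. ] w 0.133 gf 58.8 q [-0.87  0.38  0.51  1.87 -0.23  0.94  0.09]
```

>>> jog_arm:
  steps:
    - [0,0,0.3,0]
    - [0,0,0.3,0]
    - [0,0,0.3,0]
    - [0,0,0,0]
    - [0,0,0,0]
    - [0,0,0,0]
    - [0,0,0,0]
    - [0,0,0,0]
    - [0,0,0,0]
    - [0,0,0,0]

```text
time_s: 11.3
tool_pos: [0.536, 0.2053, 0.0555]
ee_rot: [[-0.336, 0.942, 0.001], [0.942, 0.336, 0.001], [0.001, 0.001, -1.0]]
wrist_force: [-3.1, -1.3, 8.5]
grip_width: 0.132
gripper_force: 60.6
```

>>> jog_arm:
  steps:
    - [0,0,-0.5,0]
    - [2,2,0,0]
    - [3,3,0,0]
    - [4,3,0,0]
    - [3,2,0,0]
    - [2,1,0,0]
    - [0,0,0,0]
    - [0,0,0,0]
    - [0,0,0,0]
    - [0,0,0,0]

```text
time_s: 12.3
tool_pos: [0.5422, 0.2226, 0.0555]
ee_rot: [[-0.336, 0.942, 0.002], [0.942, 0.336, 0.001], [0.0, 0.002, -1.0]]
wrist_force: [1.2, 0.7, 5.4]
grip_width: 0.135
gripper_force: 60.1
```

>>> jog_arm:
  steps:
    - [0,0.5,0,0]
    - [0,0.5,0,0]
    - [0,0.5,0,0]
    - [0,0.5,0,0]
    - [0,0.5,0,0]
    - [0,0,0,0]
    - [0,0,0,0]
    - [0,0,0,0]
    - [0,0,0,0]
    - [0,0,0,0]

```text
time_s: 13.3
tool_pos: [0.5435, 0.2231, 0.0555]
ee_rot: [[-0.336, 0.942, -0.0], [0.942, 0.336, 0.0], [0.001, -0.0, -1.0]]
wrist_force: [-3.4, -2.8, 10.4]
grip_width: 0.134
gripper_force: 60.9
```

```bash
cat >> nest.py <<'E'
def rep():
    bn(25,20,.02); s=get_state(); R=np.array(s['ee_rot']); print('F tool',np.round(R.T@s['wrist_force'],1),'M tool',np.round(R.T@s['wrist_torque'],2))
E
python3 -c "
from nest import *
rep()"
```

```text
t 13.3 pos [0.5435 0.2231 0.0555] yaw 0.3431 tilt [-0.0003  0.0005] move mm [ 1.8  0.2 -0. ] turn 0.0003 F [-3.4 -2.8 10.4] w 0.134 gf 60.9 q [-0.88  0.41  0.5   1.84 -0.24  0.95  0.07]
F tool [ -1.5  -4.2 -10.4] M tool [ 0.87 -0.01  0.03]
```

>>> jog_arm:
  steps:
    - [0,0.3,-0.1,0]
    - [0,0.3,-0.1,0]
    - [0,0.3,0,0]
    - [0,0.3,0,0]
    - [0,0.3,0,0]
    - [0,0,0,0]
    - [0,0,0,0]
    - [0,0,0,0]
    - [0,0,0,0]
    - [0,0,0,0]

```text
time_s: 14.3
tool_pos: [0.5441, 0.2233, 0.0555]
ee_rot: [[-0.336, 0.942, -0.002], [0.942, 0.336, -0.0], [0.001, -0.002, -1.0]]
wrist_force: [-7.8, -3.3, 12.1]
grip_width: 0.133
gripper_force: 61.2
```

```bash
python3 -c "
from nest import *
rep()"
```

```text
t 14.3 pos [0.5441 0.2233 0.0555] yaw 0.343 tilt [-0.0021 -0.    ] move mm [ 1.8 -0.4 -0. ] turn 0.0002 F [-7.8 -3.3 12.1] w 0.133 gf 61.2 q [-0.87  0.41  0.5   1.84 -0.24  0.96  0.07]
F tool [ -0.5  -8.5 -12.1] M tool [ 1.54 -0.03  0.  ]
```

>>> jog_arm:
  steps:
    - [0.5,0.2,0,0]
    - [0.5,0.2,0,0]
    - [0.5,0.2,0,0]
    - [0.5,0.2,0,0]
    - [0.5,0.2,0,0]
    - [0.5,0,0,0]
    - [0,0,0,0]
    - [0,0,0,0]
    - [0,0,0,0]
    - [0,0,0,0]

```text
time_s: 15.3
tool_pos: [0.544, 0.2235, 0.0555]
ee_rot: [[-0.334, 0.943, -0.003], [0.943, 0.334, -0.003], [-0.002, -0.004, -1.0]]
wrist_force: [-10.5, -10.9, 18.2]
grip_width: 0.133
gripper_force: 61.9
```

```bash
python3 -c "
from nest import *
rep()"
```

```text
t 15.3 pos [0.544  0.2235 0.0555] yaw 0.3407 tilt [-0.0031 -0.0029] move mm [ 1.6 -0.4 -0. ] turn -0.0021 F [-10.5 -10.9  18.2] w 0.133 gf 61.9 q [-0.88  0.41  0.5   1.83 -0.24  0.96  0.07]
F tool [ -6.8 -13.6 -18.1] M tool [ 2.38 -1.37  0.07]
```

>>> jog_arm:
  steps:
    - [0,0,-0.3,0]
    - [0,0,-0.3,0]
    - [0,0,-0.3,0]
    - [0.5,0,-0.2,0]
    - [0.5,0,0,0]
    - [0.5,0,0,0]
    - [0,0,0,0]
    - [0,0,0,0]
    - [0,0,0,0]
    - [0,0,0,0]

```text
time_s: 16.3
tool_pos: [0.5433, 0.2257, 0.0556]
ee_rot: [[-0.335, 0.942, -0.003], [0.942, 0.335, -0.003], [-0.002, -0.004, -1.0]]
wrist_force: [-6.0, -8.0, 7.4]
grip_width: 0.132
gripper_force: 60.3
```

```bash
python3 -c "
from nest import *
rep()
im,m=save('wrist','w3');cv2.imwrite('pics/c3.png',cv2.convertScaleAbs(cv2.resize(im[80:400,240:560,::-1],(600,600),interpolation=cv2.INTER_CUBIC),alpha=1.5))"
```

```text
t 16.3 pos [0.5433 0.2257 0.0556] yaw 0.3413 tilt [-0.0032 -0.0028] move mm [-0.7 -0.4  0.1] turn -0.0015 F [-6.  -8.   7.4] w 0.132 gf 60.3 q [-0.88  0.41  0.5   1.83 -0.24  0.96  0.06]
F tool [-5.5 -8.4 -7.4] M tool [ 1.42 -0.99  0.13]
```

View pics/c3.png

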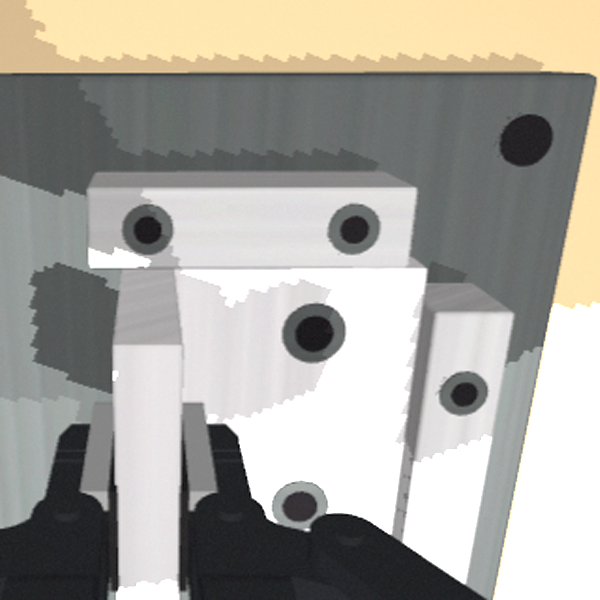

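The crop shows the foot's end right at the end stop (crop row ~265) and its free edge at the long fence (crop col ~425). I'll keep pushing and check that the position holds while the force rises.

>>> jog_arm:
  steps:
    - [0.5,0,0,0]
    - [0.5,0,0,0]
    - [0.5,0,0,0]
    - [0.5,0,0,0]
    - [0,0,0,0]
    - [0,0,0,0]
    - [0,0,0,0]
    - [0,0,0,0]
    - [0,0,0,0]
    - [0,0,0,0]

```text
time_s: 17.35
tool_pos: [0.5427, 0.2273, 0.0557]
ee_rot: [[-0.335, 0.942, -0.003], [0.942, 0.335, -0.003], [-0.002, -0.004, -1.0]]
wrist_force: [-5.9, -8.7, 7.1]
grip_width: 0.129
gripper_force: 60.4
```

```bash
python3 -c "
from nest import *
rep()"
```

```text
t 17.35 pos [0.5427 0.2273 0.0557] yaw 0.3411 tilt [-0.0031 -0.003 ] move mm [-2.4 -0.4  0.2] turn -0.0017 F [-5.9 -8.7  7.1] w 0.129 gf 60.4 q [-0.88  0.41  0.5   1.83 -0.24  0.96  0.06]
F tool [-6.2 -8.5 -7. ] M tool [ 1.44 -1.14  0.06]
```

>>> jog_arm:
  steps:
    - [0.5,0,0,0]
    - [0.5,0,0,0]
    - [0.5,0,0,0]
    - [0.5,0,0,0]
    - [0.5,0,0,0]
    - [0.5,0,0,0]
    - [0,0,0,0]
    - [0,0,0,0]
    - [0,0,0,0]
    - [0,0,0,0]

```text
time_s: 18.35
tool_pos: [0.5427, 0.2275, 0.0558]
ee_rot: [[-0.333, 0.943, -0.002], [0.943, 0.333, -0.006], [-0.005, -0.004, -1.0]]
wrist_force: [-2.7, -15.8, 9.0]
grip_width: 0.137
gripper_force: 60.5
```

```bash
python3 -c "
from nest import *
rep()"
```

```text
t 18.35 pos [0.5427 0.2275 0.0558] yaw 0.3393 tilt [-0.0021 -0.0057] move mm [-2.6 -0.4  0.3] turn -0.0035 F [ -2.7 -15.8   9. ] w 0.137 gf 60.5 q [-0.89  0.41  0.5   1.83 -0.23  0.96  0.06]
F tool [-14.   -7.8  -8.9] M tool [ 1.56 -2.8  -0.07]
```

>>> jog_arm:
  steps:
    - [0,0.5,0,0]
    - [0,0.5,0,0]
    - [0,0.5,0,0]
    - [0,0.5,0,0]
    - [0,0.5,0,0]
    - [0.4,0.5,0,0]
    - [0.4,0,0,0]
    - [0.4,0,0,0]
    - [0,0,0,0]
    - [0,0,0,0]
  force: 80

```text
time_s: 19.35
tool_pos: [0.5428, 0.2274, 0.0558]
ee_rot: [[-0.332, 0.943, -0.008], [0.943, 0.332, -0.008], [-0.005, -0.01, -1.0]]
wrist_force: [-18.4, -24.4, 23.6]
grip_width: 0.129
gripper_force: 81.1
```

```bash
python3 -c "
from nest import *
rep()
im,m=save('wrist','w4');cv2.imwrite('pics/c4.png',cv2.convertScaleAbs(cv2.resize(im[80:400,240:560,::-1],(600,600),interpolation=cv2.INTER_CUBIC),alpha=1.2))"
```

```text
t 19.35 pos [0.5428 0.2274 0.0558] yaw 0.3382 tilt [-0.0076 -0.0081] move mm [-2.5 -0.5  0.3] turn -0.0046 F [-18.4 -24.4  23.6] w 0.129 gf 81.1 q [-0.88  0.42  0.5   1.83 -0.23  0.97  0.06]
F tool [-17.  -25.6 -23.3] M tool [ 4.53 -3.34 -0.11]
```

View pics/c4.png

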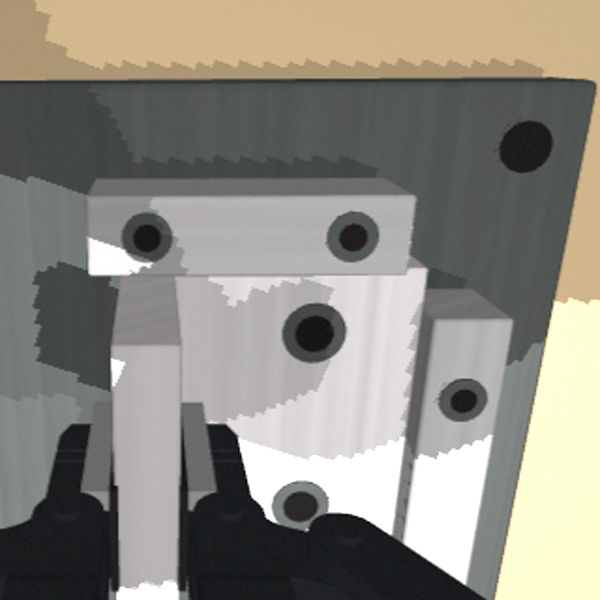

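Both edges are seated. I'll ease the down-force and firm up the end-stop push.

>>> jog_arm:
  steps:
    - [0.3,0,-0.3,0]
    - [0.3,0,-0.3,0]
    - [0.3,0,-0.2,0]
    - [0.3,0,0,0]
    - [0.3,0,0,0]
    - [0.3,0,0,0]
    - [0,0,0,0]
    - [0,0,0,0]
    - [0,0,0,0]
    - [0,0,0,0]

```text
time_s: 20.4
tool_pos: [0.5427, 0.2276, 0.0559]
ee_rot: [[-0.331, 0.944, -0.007], [0.944, 0.331, -0.01], [-0.007, -0.01, -1.0]]
wrist_force: [-13.4, -26.7, 16.8]
grip_width: 0.127
gripper_force: 80.1
```

```bash
python3 -c "
from nest import *
rep()"
```

```text
t 20.4 pos [0.5427 0.2276 0.0559] yaw 0.3373 tilt [-0.0069 -0.0101] move mm [-2.7 -0.5  0.5] turn -0.0055 F [-13.4 -26.7  16.8] w 0.127 gf 80.1 q [-0.89  0.42  0.5   1.83 -0.23  0.97  0.05]
F tool [-20.9 -21.7 -16.4] M tool [ 3.71 -4.37 -0.23]
```

```bash
python3 -c "
from plant import *
print(hand_in())"
```

```text
the job is handed in; nothing more can be done
None
```

The bracket is seated in the nest corner, foot down and still gripped, pressed against the long fence and the end stop with at least about 8 N each (estimated from wrist force); I handed the job in at about 20 s, and no verdict was returned.

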